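# Flip the tube rack's status tag to done

### The job

The samples in the tube rack have been read: flip the white tag on the stand in front of the tube rack over its hinge, from lying towards the robot to lying flat on its other side, towards the tube rack, so that the face with the straight bar shows. Only push it gently with the fingertips, without gripping it, and leave its stand, the other two tags and everything else on the bench where they are.

Things in the scene. Friction and masses are not known exactly. Their poses are not given: they have to be found in the camera images.
- pivot_rack (a point): Middle of the hinge axis of the tag stand of the tube rack (work here), 50 mm above the bench. Axes: y along the hinge axis, z up, x level from the stand's front (robot side) to its back. Loose grey metal stand, 0.8 kg: base 110 (x) x 76 x 10 mm centred below; two hinge posts 60 mm apart inside, tops 59 mm above the bench; rest posts 40 mm before and behind the hinge, 48 mm high.
- tag_rack (a joint): Hinge angle of the tag to flip, rad: 0 = flat to the front (along -x of its stand, ring face up), 1.57 = upright, 3.14 = flat to the back (along +x, bar face up). Starts at 0 to 0.15. A stiff hinge (friction 0.03 N m): the 40 g tag stays at any angle where it is left; stops at 0 and 3.14.
- edge_rack (a point): Middle of the free edge of the tag to flip. The tag is a white plastic plate 50 mm long, 50 mm wide along the hinge, 4 mm thick, reaching from the hinge axis to this edge 50 mm away; a round ring is raised on one face and a straight bar on the other.
- tab_rack (a point): End of the press tab of the same tag: 34 mm long from the hinge axis, 30 mm wide, 4 mm thick, on the other side of the hinge from the plate and bent up 30 degrees. With the tag at 0 the end is 29 mm behind and 17 mm above the axis. Pressing the tab down raises the plate.
- pivot_beaker (a point): Middle of the hinge axis of the tag stand of the beaker (leave alone), 50 mm above the bench. Axes: y along the hinge axis, z up, x level from the stand's front (robot side) to its back. Stand of the same make as the tube rack's.
- tag_beaker (a joint): Hinge angle of the tag on the beaker's stand, rad: 0 = flat to the front (along -x of its stand, ring face up), 1.57 = upright, 3.14 = flat to the back (along +x, bar face up). Same make. Starts between 0 and 0.15; leave it.
- pivot_jar (a point): Middle of the hinge axis of the tag stand of the jar (leave alone), 50 mm above the bench. Axes: y along the hinge axis, z up, x level from the stand's front (robot side) to its back. Stand of the same make as the tube rack's.
- tag_jar (a joint): Hinge angle of the tag on the jar's stand, rad: 0 = flat to the front (along -x of its stand, ring face up), 1.57 = upright, 3.14 = flat to the back (along +x, bar face up). Same make, already flipped: starts between 3.0 and 3.14; leave it.
- tube_rack: blue plastic tube rack 56 x 110 x 58 mm with six capped tubes, 92 mm high over the caps, standing 150 to 195 mm behind its tag stand; loose. Origin: centre of the underside. The rack, the beaker and the jar may stand in any order from left to right, each behind its own tag stand.
- beaker: open glass beaker, 72 mm diameter, 85 mm high, loose. Origin: centre of the underside.
- jar: closed amber glass jar with white cap, 72 mm diameter, 95 mm high, loose. Origin: centre of the underside.
- vial: small clear capped vial, 28 mm diameter, 55 mm high, standing between two tag stands; loose. Origin: centre of the underside.
- cap_a: orange screw cap, 31 mm diameter, 12 mm high, lying between two tag stands; loose. Origin: centre of the underside.
- cap_b: orange screw cap like the other, lying to the right of the stands; loose. Origin: centre of the underside.
- pipette: white and green pipette lying on the bench to the right, 245 mm long, 30 mm high; loose. Origin: under its middle.
- tip_box: clear box of pipette tips, 85 x 120 x 52 mm, to the left; loose. Origin: centre of the underside.
Not all that is in view belongs to the job. What is shaped like the part that bears pivot_beaker but green is not meant.

How it is judged:
At the end, for the whole second after the job is handed in: The tube rack's tag lies flat to the back of its stand (within 9 degrees) and at rest; its stand is upright and within 20 mm of where it was; the beaker's tag still lies to the front and the jar's tag to the back (value of joint tag_rack above 2.98 rad and velocity of joint tag_rack between -0.05 and 0.05 rad/s and distance of pivot_rack from where it was at the start of the episode below 0.02 m and angle between pivot_rack's own z axis and vertical below 0.05 rad and value of joint tag_beaker below 0.4 rad and value of joint tag_jar above 2.75 rad); the robot touches nothing.
It fails at once if the tube rack's tag stand is lifted, tipped or shoved by more than 20 mm (distance of pivot_rack from where it was at the start of the episode above 0.02 m or height (world z) of pivot_rack above 0.058 m or angle between pivot_rack's own z axis and vertical above 0.15 rad).
It fails at once if the tag is pinched or forced (more than 30 N from the fingers) (contact force between the fingers and tag_rack above 30 N).
It fails at once if one of the other two tags is turned or its stand shoved (value of joint tag_beaker above 0.4 rad or value of joint tag_jar below 2.75 rad or distance of any of pivot_beaker, pivot_jar from where it was at the start of the episode above 0.02 m).
It fails at once if a bystander is moved by more than 20 mm or lifted (distance of any of tube_rack, beaker, jar, vial, cap_a, cap_b, pipette, tip_box from where it was at the start of the episode above 0.02 m).
It also fails if it takes over 46 s, if anything falls off the work surface, if the arm or the gripper's body presses on something with over 40 N, if the wrist force passes 120 N, or if a joint passes its speed limit or range.

### The arm

A 6-joint arm with a two-finger parallel gripper is mounted at the origin on the work surface. World frame = base frame: x ahead of the robot, y to its left, z up, the work surface at z = 0. Lengths are in m, angles in rad, forces in N, time in s.
With the tool pointing down it reaches from about 0.225 to 0.875 m from the base axis. Payload 3.4 kg.
Tool frame: the origin (TCP) lies at the very end of the fingers, on their centre line; the grasp point (between the pads) lies 19 mm behind it; z points along the fingers, y is the direction in which the jaws open and shut (so a half turn about z gives the same grasp; the last joint's range is limited). The gripper opens to 85 mm and grips with 20 to 120 N. Pads are 22 mm wide; open, the fingers measure 114 mm over their backs; the gripper's body (76 mm by 85 mm) begins 54 mm behind the grasp point. The pads swing forward as they close: fully open they stand 13 mm farther back than shut.
Start: joints at [1.126, 0.276, 1.505, -0, 1.361, -0.121], TCP at [0.183, 0.545, 0.231] pointing down, gripper open.
Joint ranges: [-2.89, 2.89], [-0.75, 2.08], [0.22, 2.7], [-1.18, 4.32], [0.11, 2.71], [-2.7, 2.7]. Speed limits (rad/s): [2.57, 2.57, 3.14, 3.14, 3.14, 3.14].

### API

Orientations are given as a unit quaternion [w, x, y, z].
In Python, from rig import telemetry, cams, sign_off, spotter gives the robot as it stands.
- The arm moves only by the tool servo_tool, never from a script. Its argument "steps" is a list of rows, each a list of 6 numbers: the shift along the tool's x, y, z in mm, then the turn, a rotation vector about the tool's x, y, z in degrees. In form: [[x, y, z, ax, ay, az], ...]. A call has 1 to 8 rows; each row is the pose to reach, as a shift and turn from the pose commanded when the call began, along the tool's axes at that moment; what a row does not reach only later rows make up. A row lasts 1/10 s, in which the tool goes at most 50 mm and 8.59 degrees, less where a joint would pass 70% of its speed; a pose out of reach is approached as far as the arm can. A call with a gripper value outside its range is refused whole. "hand" is the closure in counts, from 0 (fully open) to 255 (shut), set as the call begins (left out, the last holds). The fingers move at their own pace and stop on an object; "grip_force" is the grip in N (left out, the last holds). Time passes only in rows, so rows that repeat a pose let the fingers close. It gives the time, the measured TCP pose, the force and the opening at its end, in the units of the state.
- telemetry.get_state(): the state, without advancing time (a new reading comes with each control period).
- cams.get_image(name): name is "scene" or "top"; returns (picture, depth): 400x640x3 uint8, red, green, blue; 400x640 float32, m along the optical axis (not along the pixel's ray), 0 where there is no reading.
- cams.camera_model(name): a dict with "camera_matrix" (3x3 intrinsics, pixels), "D" ([k1, k2, p1, p2, k3] as OpenCV has them; the pictures are not rectified), "origin" and "rotation" of the camera in the world. Camera axes: x right, y up, looking along -z (the intrinsics and any distortion apply to the point x, -y, -z); pixel columns grow to the right and rows downward; lengths in m; the calibration is good to about 2 mm. A picture is of the moment at which its call begins. camera_model takes no time and is no camera call.
- sign_off(): hands the job in, once; it reports no verdict.
Trained networks look in the newest picture that a camera, given by its name, has taken for a name from the list of things; names that differ only in an ending like _2 or _b are one class to them, and where a whole thing is asked for, a point or a joint stands for the part that bears it (a point fixed in the world has none). Each returns a list of dicts, best first, with "conf" (0 to 1); they miss things now and then, are a little off and sometimes report something else, mostly with a low value. They report only what shows in the picture. A call takes as long as a camera call. They do not tell look-alikes from the thing itself.
- spotter.outline_of(query, camera): "region" (400x640 bool, what is visible of it) and "rect" ([left, top, width, height] in pixels, round what is visible of it).
The state is a dict: "clock": time; "qpos": joint angles; "qd": joint speeds; "effort": joint torques, N m; "position": TCP position; "ee_rot": TCP orientation; "contact_force": force on the tool from outside, world axes, zero at the start; "moment": the same for the moment, N m; "width": finger opening in m.
Only numpy, scipy, OpenCV 4.12 (cv2) and the standard library are available. Lean on these libraries where they do the work, as an engineer would, in place of code of your own. Each camera call takes 0.05 s, during which the arm holds its last target.

## Working session

There is one attempt and no reset: what is moved stays moved. The work goes in short steps, Python scripts to look and compute and a tool call to move; the robot and the scene stay as the last step left them, time stands still between calls to the robot, and variables do not carry over. Pictures are saved under pics/ and viewed, and the job is handed in when it is done.

Besides the shell and the picture viewer there is one more tool, called after "Emit:" as name(argument=value, ...), one argument or row to a line, values as JSON. servo_tool: Moves the arm, as the interface text tells. Its arguments: {"type":"object","properties":{"steps":{"type":"array","items":{"type":"array","items":{"type":"number"}}},"hand":{"type":"number"},"grip_force":{"type":"number"}},"required":["steps"]}

```bash
mkdir -p pics; ls; python3 - <<'E'
from rig import telemetry, cams
import cv2, numpy as np
s=telemetry.get_state(); print(s)
for n in ("scene","top"):
    im,d=cams.get_image(n); cv2.imwrite(f"pics/{n}0.png",im[:,:,::-1]); np.savez(f"/tmp/{n}0.npz",im=im,d=d)
    print(n,cams.camera_model(n))
E
```

```text
pics
{'clock': 0.0, 'qpos': array([ 1.12596940e+00,  2.76608353e-01,  1.50614728e+00,  1.60385266e-05,
        1.36069602e+00, -1.20969297e-01]), 'qd': array([-2.55371208e-04, -8.63840438e-04, -4.20940883e-04,  3.47368635e-04,
        1.92349220e-03, -1.11149588e-05]), 'effort': array([ 7.75609369e-04, -4.16756237e+01, -2.45808184e+01,  1.22787907e-05,
        1.06704500e-02, -3.33018068e-05]), 'position': array([0.18273203, 0.54463004, 0.23042646]), 'ee_rot': array([-2.66989890e-04,  1.61223674e-01,  9.86917455e-01, -8.90363455e-04]), 'contact_force': array([-2.72342963e-01,  1.95773034e-04, -6.22546389e-01]), 'moment': array([-0.02400353,  0.01962669,  0.0067977 ]), 'width': 0.08535608717115117}
scene {'camera_matrix': array([[378.5675834 ,   0.        , 316.57981451],
       [  0.        , 378.5675834 , 196.3960382 ],
       [  0.        ,   0.        ,   1.        ]]), 'D': array([0.02056203, 0.        , 0.        , 0.        , 0.        ]), 'origin': array([ 1.16936906, -0.4396219 ,  0.78439069]), 'rotation': array([0.82570771, 0.35283818, 0.17508569, 0.40380316])}
top {'camera_matrix': array([[454.55049006,   0.        , 314.66791108],
       [  0.        , 454.55049006, 201.90807491],
       [  0.        ,   0.        ,   1.        ]]), 'D': array([-0.10294372,  0.        ,  0.        ,  0.        ,  0.        ]), 'origin': array([ 0.26916956, -0.0240883 ,  1.56670041]), 'rotation': array([ 0.73489978,  0.07344025, -0.06705969, -0.67084413])}
```

View pics/scene0.png

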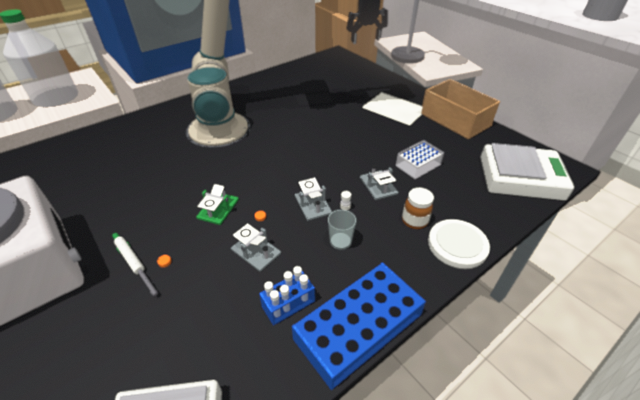

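View pics/top0.png

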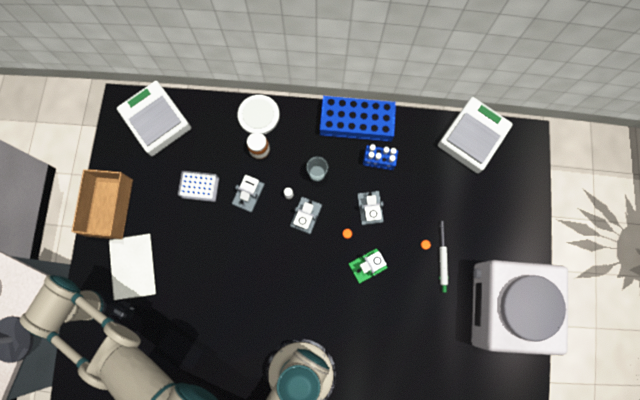

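```bash
cat > h.py <<'E'
import numpy as np, cv2
from scipy.spatial.transform import Rotation as R
from rig import telemetry, cams, spotter
def q2m(q): return R.from_quat([q[1],q[2],q[3],q[0]]).as_matrix()
def cloud(n,d):
    m=cams.camera_model(n); K=m['camera_matrix']
    v,u=np.mgrid[0:400,0:640].astype(np.float64)
    p=cv2.undistortPoints(np.stack([u.ravel(),v.ravel()],1)[:,None],K,m['D'])[:,0]
    z=d.ravel(); P=np.stack([p[:,0]*z,-p[:,1]*z,-z],1)@q2m(m['rotation']).T+m['origin']
    P[z<=0]=np.nan
    return P.reshape(400,640,3)
def proj(n,X):
    m=cams.camera_model(n); c=(np.atleast_2d(X)-m['origin'])@q2m(m['rotation'])
    c=c*[1,-1,-1]
    return cv2.projectPoints(c,np.zeros(3),np.zeros(3),m['camera_matrix'],m['D'])[0][:,0]
E
python3 - <<'E'
from h import *
for n in("top","scene"):
    im,d=cams.get_image(n); P=cloud(n,d)
    for q in ["pivot_rack","tag_rack","tube_rack","beaker","jar","vial","cap_a","pipette","tip_box"]:
        for o in spotter.outline_of(q,n):
            r=o['region']; p=P[r]; p=p[~np.isnan(p[:,0])]
            print(n,q,round(o['conf'],2),o['rect'],r.sum(),np.round(np.median(p,0),3) if len(p) else None)
E
```

```text
top pivot_rack 0.66 [356.3, 189.3, 27.0, 35.1] 749 [ 0.578 -0.185  0.015]
top tag_rack 0.5 [367.2, 195.1, 17.1, 26.6] 336 [ 0.571 -0.192  0.054]
top tube_rack 0.92 [365.1, 143.7, 35.0, 26.6] 637 [ 0.745 -0.211  0.058]
top beaker 0.57 [308.2, 157.6, 22.1, 26.7] 369 [0.703 0.007 0.034]
top beaker 0.33 [356.4, 190.9, 25.8, 34.3] 676 [ 0.576 -0.185  0.045]
top jar 0.7 [248.0, 132.9, 17.4, 27.5] 415 [0.744 0.217 0.09 ]
top cap_a 0.52 [344.2, 228.9, 10.1, 8.4] 69 [ 0.483 -0.116  0.012]
top pipette 0.85 [439.9, 218.6, 8.5, 73.1] 389 [ 0.411 -0.45   0.021]
top pipette 0.72 [233.5, 172.7, 29.9, 37.3] 698 [0.588 0.238 0.018]
top tip_box 0.85 [176.7, 170.7, 43.7, 29.9] 950 [0.596 0.411 0.042]
scene pivot_rack 0.83 [232.1, 224.9, 50.0, 44.7] 1285 [ 0.587 -0.194  0.011]
scene pivot_rack 0.44 [234.7, 226.3, 25.4, 20.7] 420 [ 0.567 -0.193  0.053]
scene tag_rack 0.94 [234.8, 224.6, 27.3, 21.5] 400 [ 0.568 -0.194  0.053]
scene tag_rack 0.38 [256.9, 212.9, 11.2, 8.9] 79 [ 0.491 -0.118  0.011]
scene tube_rack 0.67 [261.8, 267.8, 55.7, 58.1] 1872 [ 0.775 -0.216  0.058]
scene tube_rack 0.19 [234.2, 222.0, 29.2, 21.7] 412 [ 0.568 -0.193  0.053]
scene beaker 0.91 [331.8, 207.7, 24.1, 44.5] 900 [0.694 0.005 0.055]
scene jar 0.87 [404.9, 189.6, 30.0, 35.2] 915 [0.773 0.2   0.069]
scene vial 0.65 [337.4, 192.0, 13.3, 18.0] 164 [0.61  0.092 0.034]
scene cap_a 0.71 [155.6, 259.4, 16.4, 8.9] 107 [ 0.475 -0.391  0.011]
scene cap_a 0.68 [234.4, 224.2, 28.9, 19.4] 397 [ 0.568 -0.194  0.053]
scene cap_a 0.67 [254.3, 209.9, 11.5, 11.4] 107 [ 0.487 -0.117  0.01 ]
scene pipette 0.71 [110.0, 233.3, 49.1, 62.3] 601 [ 0.429 -0.451  0.021]
scene tip_box 0.68 [399.1, 142.6, 43.6, 38.2] 1126 [0.613 0.396 0.04 ]
```

Look-alikes of the tag stand (scene px / top px):
- grey stand at (256,245)/(371,207), before the tube rack
- grey stand at (312,197)/(306,214), before the beaker
- grey stand at (379,183)/(248,192), before the jar, already flipped
- green stand at (217,205)/(369,265), a decoy

The large blue 24-hole block is not the tube rack. I choose the first one and check it in a crop.

```bash
python3 - <<'E'
from h import *
a=np.load("/tmp/scene0.npz");b=np.load("/tmp/top0.npz")
c1=cv2.resize(a['im'][215:280,215:295],None,fx=5,fy=5,interpolation=cv2.INTER_CUBIC)
c2=cv2.resize(b['im'][182:234,340:404],None,fx=6,fy=6,interpolation=cv2.INTER_CUBIC)
h=max(c1.shape[0],c2.shape[0])
f=lambda c:np.pad(c,((0,h-c.shape[0]),(0,0),(0,0)))
cv2.imwrite("pics/crop0.png",np.hstack([f(c1),f(c2)])[:,:,::-1])
Ps=cloud("scene",a['d']);Pt=cloud("top",b['d'])
for n,P in(("s",Ps),("t",Pt)):
    Q=P.reshape(-1,3);m=(abs(Q[:,0]-.585)<.075)&(abs(Q[:,1]+.19)<.06)
    Q=Q[m]
    for lo,hi in((.006,.014),(.035,.08)):
        q=Q[(Q[:,2]>lo)&(Q[:,2]<hi)]
        r=cv2.minAreaRect((q[:,:2]*1000).astype(np.float32)); print(n,lo,len(q),r,q.mean(0).round(3),q.min(0).round(3),q.max(0).round(3))
E
```

```text
s 0.006 671 ((584.199462890625, -190.4116973876953), (110.17582702636719, 75.8666763305664), 12.56089973449707) [ 0.598 -0.194  0.009] [ 0.533 -0.238  0.006] [ 0.645 -0.143  0.014]
s 0.035 515 ((572.8069458007812, -194.8711395263672), (83.42560577392578, 88.71630859375), 60.35368728637695) [ 0.575 -0.194  0.053] [ 0.532 -0.229  0.035] [ 0.629 -0.151  0.072]
t 0.006 272 ((587.722412109375, -190.60723876953125), (144.392333984375, 117.80313110351562), 0.26309704780578613) [ 0.585 -0.187  0.01 ] [ 0.516 -0.25   0.006] [ 0.66  -0.132  0.014]
t 0.035 356 ((571.2980346679688, -190.60595703125), (89.60411834716797, 77.07304382324219), 48.97380828857422) [ 0.572 -0.192  0.054] [ 0.531 -0.229  0.037] [ 0.627 -0.151  0.071]
```

View pics/crop0.png

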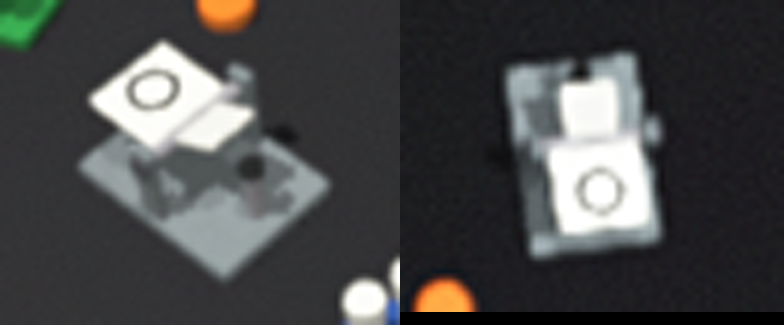

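The crop shows the grey stand with the ring face up, plate towards the robot and tab behind it. Its base fit is 110.2 x 75.9 mm against a nominal 110 x 76, yaw 12.6°, centre (0.584, -0.190). The tube rack is about 170 mm behind it. First I'll shut the fingers and align the tool's yaw with the stand.

Emit:
servo_tool(
  steps=[
    [0, 0, 0, 0, 0, -7.8],
    [0, 0, 0, 0, 0, -15.6],
    [0, 0, 0, 0, 0, -23.4],
    [0, 0, 0, 0, 0, -31.2],
    [0, 0, 0, 0, 0, -31.2],
  ],
  hand=255,
  grip_force=20,
)

```text
clock: 1.6
position: [0.183, 0.5452, 0.2313]
ee_rot: [0.0, -0.11, 0.994, 0.0]
contact_force: [0.5, -1.1, 0.0]
width: 0.012
```

```bash
cat >> h.py <<'E'
C=np.array([.5842,-.1904,.05]); YAW=np.deg2rad(12.56)
S=np.array([[np.cos(YAW),-np.sin(YAW),0],[np.sin(YAW),np.cos(YAW),0],[0,0,1]])  # cols stand axes
def where():
    s=telemetry.get_state(); T=q2m(s['ee_rot'])
    rel=(s['position']-C)@S*1000
    print("t",round(s['clock'],2),"tcp stand mm",rel.round(1),"F(stand)",(s['contact_force']@S).round(2),"w",round(s['width'],4),"q",s['qpos'].round(2))
    print("tool axes in stand:",(S.T@T).round(3).tolist())
    return s,T
def togo(x,y,z):
    s,T=where(); tgt=C+S@(np.array([x,y,z])/1000)
    print("tool shift mm",(T.T@(tgt-s['position'])*1000).round(1))
E
python3 - <<'E'
from h import *
a=np.load("/tmp/scene0.npz");Q=(cloud("scene",a['d']).reshape(-1,3)-C)@S*1000
m=(abs(Q[:,0])<60)&(abs(Q[:,1])<45)&(Q[:,2]>-6)&(Q[:,2]<30)
Q=Q[m]
pl=Q[(Q[:,0]<-8)]; print("plate",len(pl),pl.min(0).round(1),pl.max(0).round(1),np.polyfit(pl[:,0],pl[:,2],1))
tb=Q[(Q[:,0]>8)&(abs(Q[:,1])<25)]; print("tab",len(tb),tb.min(0).round(1),tb.max(0).round(1),np.polyfit(tb[:,0],tb[:,2],1))
togo(24,0,100)
E
```

```text
plate 256 [-51.1 -25.   -1.8] [-8.  32.3  7.3] [-0.01644389  1.7405954 ]
tab 89 [  8.4 -15.8  -5.9] [45.7 14.3 21.5] [-0.40102192 19.04703275]
t 1.6 tcp stand mm [-231.7  805.2  181.3] F(stand) [ 0.22 -1.17  0.  ] w 0.012 q [ 1.13  0.28  1.5  -0.    1.36 -0.67]
tool axes in stand: [[-1.0, -0.001, 0.0], [-0.001, 1.0, 0.0], [-0.0, 0.0, -1.0]]
tool shift mm [-254.6 -805.5   81.3]
```

Emit:
servo_tool(
  steps=[
    [-15, -45, 0, 0, 0, 0],
    [-30, -90, 0, 0, 0, 0],
    [-45, -135, 0, 0, 0, 0],
    [-60, -180, 0, 0, 0, 0],
    [-75, -225, 0, 0, 0, 0],
    [-90, -270, 0, 0, 0, 0],
    [-105, -315, 0, 0, 0, 0],
    [-120, -360, 0, 0, 0, 0],
  ],
)

```text
clock: 2.4
position: [0.3796, 0.2185, 0.2316]
ee_rot: [0.001, -0.109, 0.994, 0.0]
contact_force: [1.5, 0.7, -0.3]
width: 0.0003
```

Emit:
servo_tool(
  steps=[
    [-15, -45, 0, 0, 0, 0],
    [-30, -90, 0, 0, 0, 0],
    [-45, -135, 0, 0, 0, 0],
    [-60, -180, 0, 0, 0, 0],
    [-75, -225, 0, 0, 0, 0],
    [-90, -270, 0, 0, 0, 0],
    [-105, -315, 0, 0, 0, 0],
    [-120, -360, 0, 0, 0, 0],
  ],
)

```text
clock: 3.2
position: [0.5756, -0.1067, 0.2314]
ee_rot: [0.0, -0.108, 0.994, 0.0]
contact_force: [0.4, -0.5, -0.3]
width: 0.0004
```

```bash
python3 - <<'E'
from h import *
togo(22,0,60)
E
```

```text
t 3.2 tcp stand mm [  9.8  83.6 181.4] F(stand) [ 0.27 -0.6  -0.27] w 0.0004 q [-0.3   0.29  1.48  0.    1.37 -2.09]
tool axes in stand: [[-1.0, 0.002, 0.001], [0.002, 1.0, 0.0], [-0.001, 0.0, -1.0]]
tool shift mm [-12.4 -83.5 121.4]
```

Emit:
servo_tool(
  steps=[
    [-6, -42, 15, 0, 0, 0],
    [-12, -84, 40, 0, 0, 0],
    [-12, -84, 80, 0, 0, 0],
    [-12, -84, 120, 0, 0, 0],
    [-12, -84, 130, 0, 0, 0],
    [-12, -84, 136, 0, 0, 0],
    [-12, -84, 136, 0, 0, 0],
    [-12, -84, 136, 0, 0, 0],
  ],
)

```text
clock: 4.0
position: [0.6064, -0.1844, 0.0975]
ee_rot: [0.002, -0.11, 0.994, -0.001]
contact_force: [0.4, 0.2, -0.1]
width: 0.0003
```

```bash
python3 - <<'E'
from h import *
togo(22,0,25)
im,d=cams.get_image("scene"); cv2.imwrite("pics/s1.png",cv2.resize(im[150:300,180:380],None,fx=4,fy=4,interpolation=cv2.INTER_CUBIC)[:,:,::-1])
E
```

```text
t 4.0 tcp stand mm [23.   1.  47.5] F(stand) [ 0.47  0.11 -0.06] w 0.0003 q [-0.4   0.46  1.57  0.    1.11 -2.2 ]
tool axes in stand: [[-1.0, -0.002, 0.003], [-0.002, 1.0, -0.002], [-0.003, -0.002, -1.0]]
tool shift mm [ 1.  -1.  22.5]
```

View pics/s1.png

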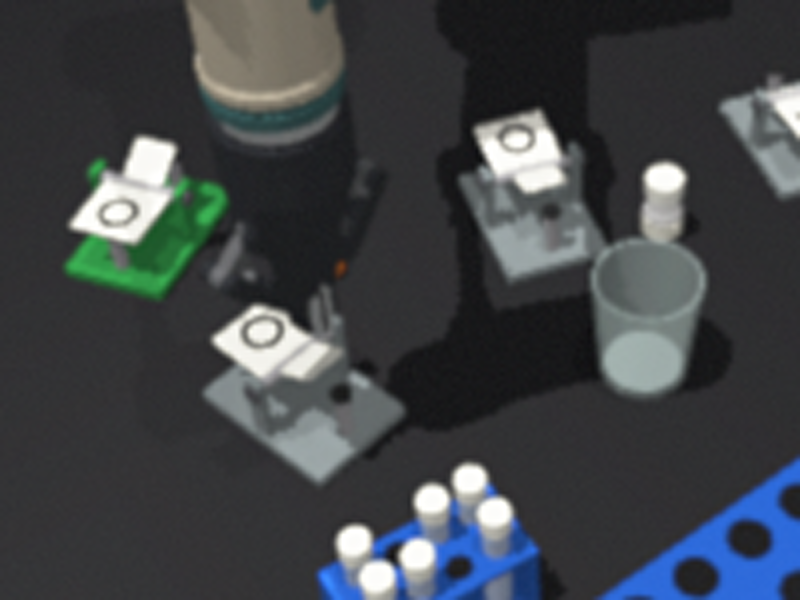

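```bash
python3 - <<'E'
from h import *
p=telemetry.get_state()['position']
for n,o in(("tcp",[0,0,0]),("piv",C-p),("+19",[0,0,.019]),("+73",[0,0,.073]),("+150",[0,0,.15])):
    u=proj("scene",p+np.array(o))[0]; print(n,u.round(1),((u-[180,150])*4).round())
im,d=cams.get_image("scene"); cv2.imwrite("pics/s2.png",cv2.resize(im[120:280,170:350],None,fx=4,fy=4,interpolation=cv2.INTER_CUBIC)[:,:,::-1])
im,d=cams.get_image("top"); cv2.imwrite("pics/t2.png",cv2.resize(im[140:290,290:450],None,fx=4,fy=4,interpolation=cv2.INTER_CUBIC)[:,:,::-1])
E
```

```text
tcp [258.2 231. ] [313. 324.]
piv [253.6 239.3] [294. 357.]
+19 [257.3 225.7] [309. 303.]
+73 [254.6 209.7] [298. 239.]
+150 [250.4 184.4] [281. 137.]
```

View pics/s2.png

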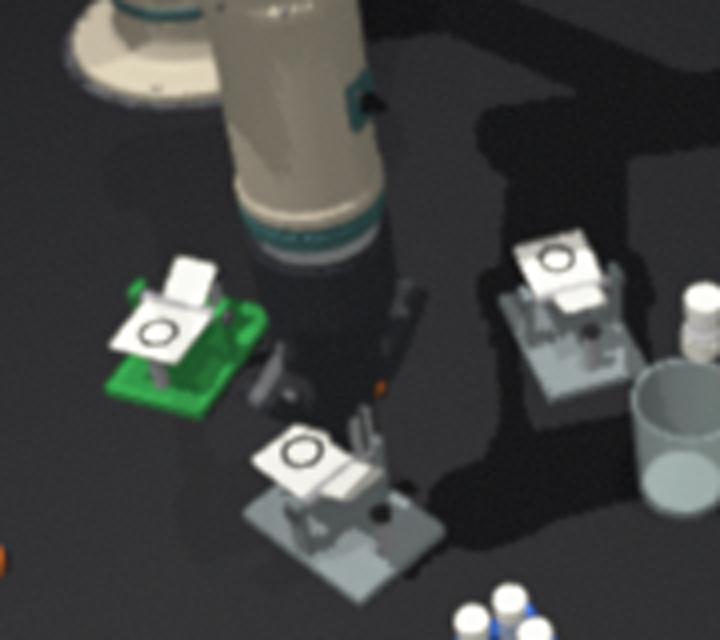

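View pics/t2.png

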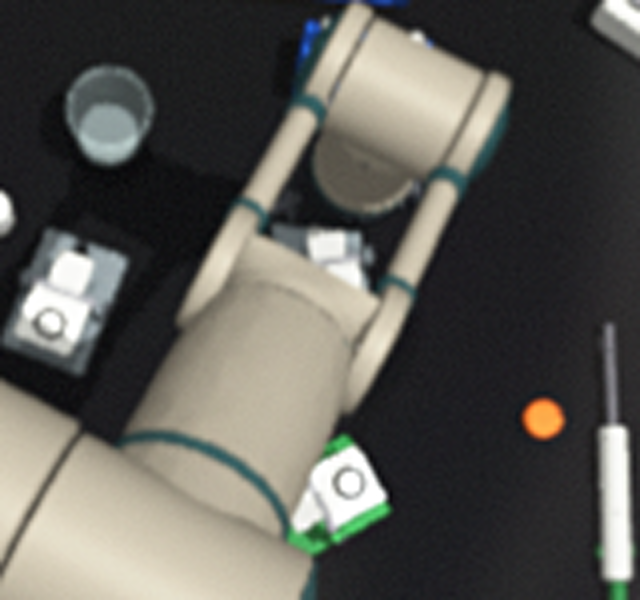

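Emit:
servo_tool(
  steps=[
    [1, -1, 10, 0, 0, 0],
    [1, -1, 20, 0, 0, 0],
    [1, -1, 25, 0, 0, 0],
    [1, -1, 28, 0, 0, 0],
    [1, -1, 31, 0, 0, 0],
    [1, -1, 34, 0, 0, 0],
    [1, -1, 37, 0, 0, 0],
    [1, -1, 37, 0, 0, 0],
  ],
)

```text
clock: 4.95
position: [0.6038, -0.1854, 0.0579]
ee_rot: [-0.0, -0.11, 0.994, 0.0]
contact_force: [-0.1, 0.2, 0.4]
width: -0.0004
```

```bash
python3 - <<'E'
from h import *
togo(22,0,-5)
im,d=cams.get_image("scene"); cv2.imwrite("pics/s3.png",cv2.resize(im[180:280,190:310],None,fx=5,fy=5,interpolation=cv2.INTER_CUBIC)[:,:,::-1])
E
```

```text
t 4.95 tcp stand mm [20.2  0.6  7.9] F(stand) [-0.02  0.22  0.39] w -0.0004 q [-0.41  0.49  1.62 -0.    1.03 -2.2 ]
tool axes in stand: [[-1.0, -0.002, -0.001], [-0.002, 1.0, 0.0], [0.001, 0.0, -1.0]]
tool shift mm [-1.8 -0.6 12.8]
```

View pics/s3.png

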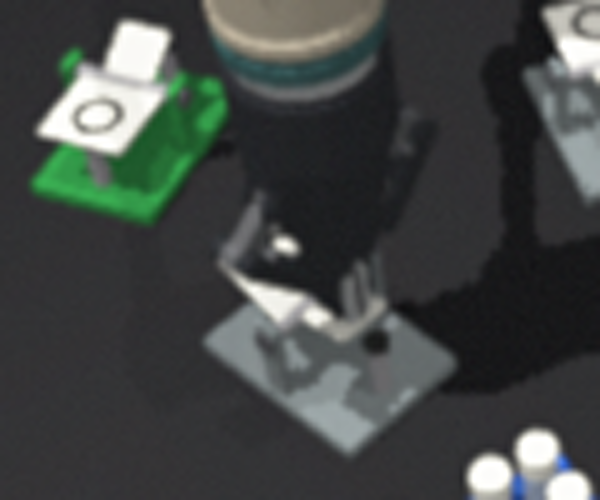

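Emit:
servo_tool(
  steps=[
    [-2, -1, 2, 0, 0, 0],
    [-2, -1, 4, 0, 0, 0],
    [-2, -1, 6, 0, 0, 0],
    [-2, -1, 8, 0, 0, 0],
    [-2, -1, 10, 0, 0, 0],
    [-2, -1, 12, 0, 0, 0],
    [-2, -1, 12, 0, 0, 0],
  ],
)

```text
clock: 5.7
position: [0.6062, -0.1859, 0.046]
ee_rot: [-0.0, -0.11, 0.994, 0.0]
contact_force: [-0.0, 0.8, 0.7]
width: 0.0
```

```bash
python3 - <<'E'
from h import *
togo(22,0,100)
im,d=cams.get_image("scene"); cv2.imwrite("pics/s4.png",cv2.resize(im[180:280,190:310],None,fx=5,fy=5,interpolation=cv2.INTER_CUBIC)[:,:,::-1])
E
```

```text
t 5.7 tcp stand mm [22.5 -0.4 -4. ] F(stand) [0.14 0.75 0.65] w 0.0 q [-0.41  0.51  1.63 -0.    1.01 -2.2 ]
tool axes in stand: [[-1.0, -0.002, -0.0], [-0.002, 1.0, 0.0], [0.0, 0.0, -1.0]]
tool shift mm [   0.5    0.4 -104. ]
```

View pics/s4.png

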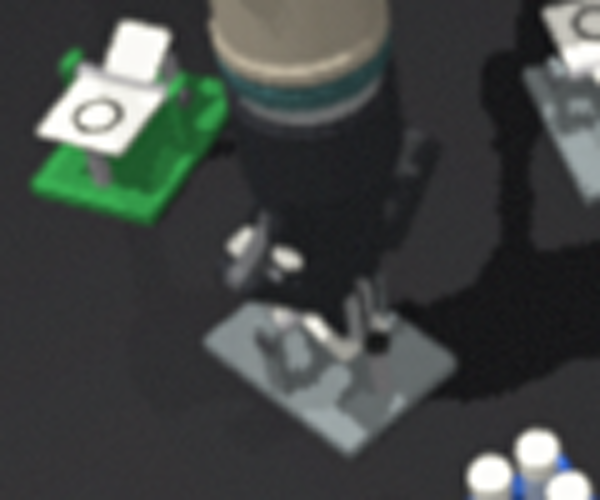

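Emit:
servo_tool(
  steps=[
    [0, 0, -40, 0, 0, 0],
    [0, 0, -80, 0, 0, 0],
    [10, 0, -110, 0, 0, 0],
    [50, 0, -115, 0, 0, 0],
    [80, 0, -115, 0, 0, 0],
    [80, 0, -115, 0, 0, 0],
  ],
)

```text
clock: 6.35
position: [0.5242, -0.2035, 0.1615]
ee_rot: [-0.002, -0.109, 0.994, 0.0]
contact_force: [0.9, -0.2, -0.6]
width: -0.0002
```

```bash
python3 - <<'E'
from h import *
togo(-58,0,25)
im,d=cams.get_image("scene"); cv2.imwrite("pics/s5.png",cv2.resize(im[180:280,190:310],None,fx=5,fy=5,interpolation=cv2.INTER_CUBIC)[:,:,::-1])
P=cloud("scene",d); Q=(P.reshape(-1,3)-C)@S*1000; c=im.reshape(-1,3).astype(int)
m=(abs(Q[:,0])<60)&(abs(Q[:,1])<30)&(Q[:,2]>-30)&(Q[:,2]<55)&(c.min(1)>150)
Q=Q[m]; print(len(Q),Q.min(0).round(),Q.max(0).round())
p=Q[Q[:,2]>8]; print(len(p)); cc,v=np.linalg.eigh(np.cov(p[:,[0,2]].T)); print(cc,v[:,1],p.mean(0))
p0=p[np.argsort(p[:,2])[::12]]; print(p0.round())
E
```

```text
t 6.35 tcp stand mm [-61.4   0.3 111.5] F(stand) [ 0.88 -0.42 -0.64] w -0.0002 q [-0.49  0.31  1.64 -0.    1.2  -2.28]
tool axes in stand: [[-1.0, 0.0, -0.003], [0.0, 1.0, 0.001], [0.003, 0.001, -1.0]]
tool shift mm [-3.7 -0.4 86.5]
466 [-35. -26. -13.] [35. 29. 40.]
249
[  2.64270485 150.40239445] [-0.64586672  0.76345019] [-18.5081389   -0.9849689   23.42278981]
[[ -8.  20.   8.]
 [ -5.  18.   9.]
 [ -9.  -5.  10.]
 [ -8.   7.  12.]
 [ -9. -25.  13.]
 [-13. -21.  14.]
 [-12. -18.  17.]
 [-15. -18.  18.]
 [-20. -24.  20.]
 [-16. -14.  22.]
 [-18.  -5.  23.]
 [-19. -24.  24.]
 [-26. -23.  26.]
 [-24.  -2.  27.]
 [-21.  16.  29.]
 [-22.  13.  31.]
 [-26.  21.  32.]
 [-27.  -8.  34.]
 [-30. -21.  36.]
 [-32. -16.  37.]
 [-32.   0.  38.]]
```

View pics/s5.png

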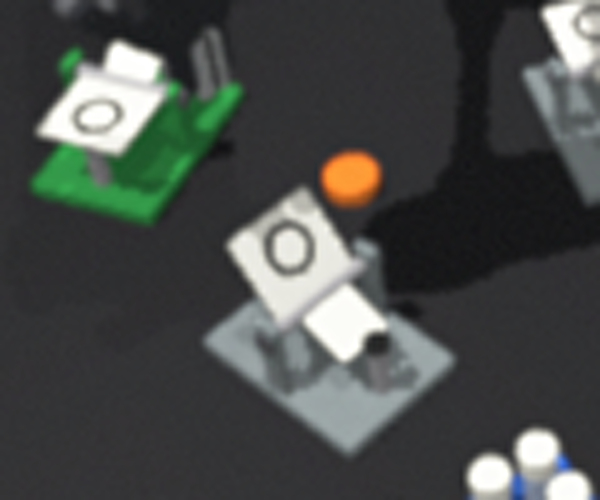

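Emit:
servo_tool(
  steps=[
    [0, 0, 40, 0, 0, 0],
    [0, 0, 75, 0, 0, 0],
    [0, 0, 86, 0, 0, 0],
    [0, 0, 86, 0, 0, 0],
  ],
)

```text
clock: 6.8
position: [0.5278, -0.2027, 0.0734]
ee_rot: [-0.002, -0.11, 0.994, 0.001]
contact_force: [0.5, -1.2, 0.5]
width: -0.0001
```

Emit:
servo_tool(
  steps=[
    [-8, 0, 0, 0, 0, 0],
    [-14, 0, 0, 0, 0, 0],
    [-20, 0, 0, 0, 0, 0],
    [-26, 0, 0, 0, 0, 0],
    [-32, 0, 0, 0, 0, 0],
    [-38, 0, 0, 0, 0, 0],
    [-44, 0, 0, 0, 0, 0],
    [-44, 0, 0, 0, 0, 0],
  ],
)

```text
clock: 7.6
position: [0.5723, -0.1936, 0.0752]
ee_rot: [0.0, -0.11, 0.994, 0.0]
contact_force: [-0.2, -0.1, -1.0]
width: 0.0
```

```bash
cat > look.py <<'E'
import sys
from h import *
where()
im,d=cams.get_image("scene"); cv2.imwrite(f"pics/{sys.argv[1]}.png",cv2.resize(im[180:280,190:310],None,fx=5,fy=5,interpolation=cv2.INTER_CUBIC)[:,:,::-1])
E
python3 look.py s6
```

```text
t 7.6 tcp stand mm [-12.3  -0.5  25.2] F(stand) [-0.23 -0.1  -1.03] w 0.0 q [-0.44  0.44  1.67  0.    1.03 -2.23]
tool axes in stand: [[-1.0, -0.002, 0.001], [-0.002, 1.0, -0.0], [-0.001, -0.0, -1.0]]
```

View pics/s6.png

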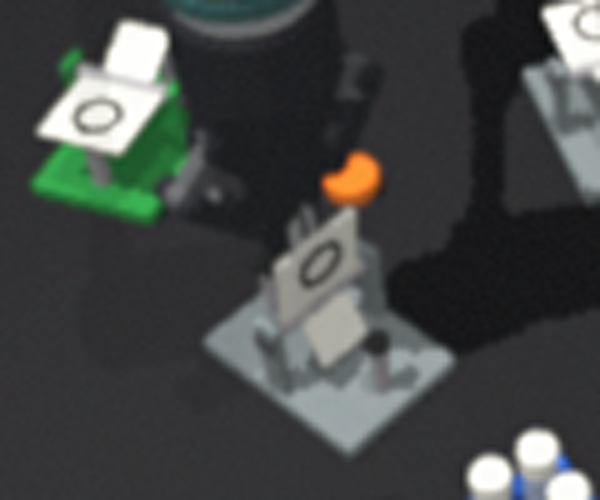

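Emit:
servo_tool(
  steps=[
    [-8, 0, -1, 0, 0, 0],
    [-16, 0, -1, 0, 0, 0],
    [-22, 0, 1, 0, 0, 0],
    [-28, 0, 4, 0, 0, 0],
    [-33, 0, 8, 0, 0, 0],
    [-37, 0, 12, 0, 0, 0],
    [-40, 0, 15, 0, 0, 0],
    [-40, 0, 15, 0, 0, 0],
  ],
)

```text
clock: 8.45
position: [0.6106, -0.1848, 0.0596]
ee_rot: [0.0, -0.11, 0.994, 0.0]
contact_force: [0.3, 0.5, 0.5]
width: -0.0
```

```bash
python3 look.py s7
```

```text
t 8.45 tcp stand mm [27.  -0.3  9.6] F(stand) [0.42 0.45 0.47] w -0.0 q [-0.4   0.5   1.6   0.    1.04 -2.19]
tool axes in stand: [[-1.0, -0.002, 0.0], [-0.002, 1.0, 0.0], [-0.0, 0.0, -1.0]]
```

View pics/s7.png

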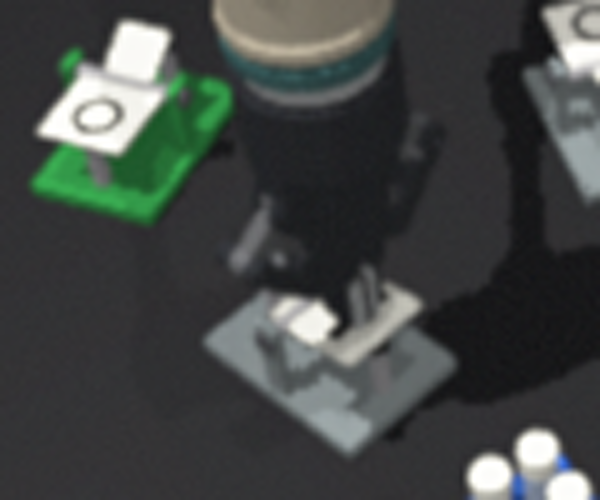

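Emit:
servo_tool(
  steps=[
    [-3, 0, 1, 0, 0, 0],
    [-4, 0, 2, 0, 0, 0],
    [-4, 0, 3, 0, 0, 0],
    [-4, 0, 4, 0, 0, 0],
    [-4, 0, 5, 0, 0, 0],
    [-4, 0, 5, 0, 0, 0],
  ],
)

```text
clock: 9.1
position: [0.6141, -0.1842, 0.0552]
ee_rot: [0.0, -0.11, 0.994, 0.0]
contact_force: [0.7, 0.4, 0.0]
width: -0.0004
```

Emit:
servo_tool(
  steps=[
    [0, 0, 0.5, 0, 0, 0],
    [0, 0, 1, 0, 0, 0],
    [0, 0, 1, 0, 0, 0],
  ],
)

```text
clock: 9.4
position: [0.6141, -0.1841, 0.0543]
ee_rot: [0.0, -0.11, 0.994, 0.0]
contact_force: [0.9, -0.1, 0.3]
width: -0.0002
```

```bash
python3 look.py s8
```

```text
t 9.4 tcp stand mm [30.6 -0.4  4.3] F(stand) [ 0.85 -0.33  0.34] w -0.0002 q [-0.4   0.51  1.6   0.    1.03 -2.19]
tool axes in stand: [[-1.0, -0.001, 0.0], [-0.001, 1.0, 0.0], [-0.0, 0.0, -1.0]]
```

View pics/s8.png

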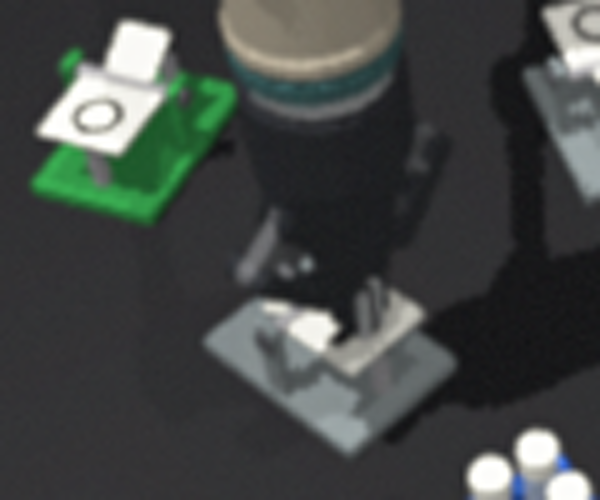

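Emit:
servo_tool(
  steps=[
    [0, 0, 0.5, 0, 0, 0],
    [0, 0, 0.5, 0, 0, 0],
  ],
)

```text
clock: 9.65
position: [0.6141, -0.1841, 0.0537]
ee_rot: [-0.0, -0.11, 0.994, 0.0]
contact_force: [-0.6, 1.0, 0.4]
width: -0.0
```

Emit:
servo_tool(
  steps=[
    [0, 0, 0.5, 0, 0, 0],
    [0, 0, 0.5, 0, 0, 0],
  ],
)

```text
clock: 9.85
position: [0.6141, -0.1841, 0.0532]
ee_rot: [0.0, -0.11, 0.994, 0.0]
contact_force: [0.1, -0.2, 0.7]
width: -0.0002
```

Emit:
servo_tool(
  steps=[
    [0, 0, -30, 0, 0, 0],
    [0, 0, -75, 0, 0, 0],
    [30, 0, -110, 0, 0, 0],
    [75, 0, -120, 0, 0, 0],
    [120, 0, -130, 0, 0, 0],
    [165, 0, -140, 0, 0, 0],
    [170, 0, -140, 0, 0, 0],
    [170, 0, -140, 0, 0, 0],
  ],
)

```text
clock: 10.65
position: [0.4474, -0.2216, 0.1938]
ee_rot: [0.001, -0.109, 0.994, -0.0]
contact_force: [0.5, 0.6, -0.0]
width: -0.0
```

```bash
python3 - <<'E'
from h import *
where()
P0=cloud("scene",np.load("/tmp/scene0.npz")['d'])
im,d=cams.get_image("scene"); cv2.imwrite("pics/s9.png",cv2.resize(im[150:300,180:380],None,fx=4,fy=4,interpolation=cv2.INTER_CUBIC)[:,:,::-1])
P=cloud("scene",d); W=P.reshape(-1,3);Q=(W-C)@S*1000; c=im.reshape(-1,3).astype(int)
b=(abs(W[:,0]-.585)<.075)&(abs(W[:,1]+.19)<.06)&(W[:,2]>.006)&(W[:,2]<.014)
print("base",cv2.minAreaRect((W[b][:,:2]*1000).astype(np.float32)))
m=(Q[:,0]>8)&(Q[:,0]<60)&(abs(Q[:,1])<30)&(Q[:,2]>-6)&(Q[:,2]<30)
p=Q[m]; k=np.polyfit(p[:,0],p[:,2],1); print("plate",len(p),p.min(0).round(),p.max(0).round(),k, "theta",np.pi-np.arctan(k[0]))
for n in("tube_rack","beaker","jar","vial","cap_a","tip_box","tag_rack"):
    for o in spotter.outline_of(n,"scene")[:3]:
        print(n,round(o['conf'],2),o['rect'],np.nanmedian(P[o['region']],0).round(3))
E
```

```text
t 10.65 tcp stand mm [-140.3   -0.7  143.8] F(stand) [ 0.66  0.51 -0.  ] w -0.0 q [-0.6   0.19  1.72  0.    1.23 -2.39]
tool axes in stand: [[-1.0, 0.0, 0.001], [0.0, 1.0, -0.001], [-0.001, -0.001, -1.0]]
base ((583.9573364257812, -190.37059020996094), (112.08087158203125, 77.2803955078125), 12.619629859924316)
plate 270 [  8. -25.  -2.] [50. 25.  7.] [0.02575227 1.70916827] theta 3.115846077562319
tube_rack 0.73 [261.9, 264.9, 56.3, 62.7] [ 0.775 -0.217  0.057]
tube_rack 0.5 [242.8, 230.6, 27.6, 22.6] [ 0.601 -0.187  0.052]
beaker 0.67 [329.3, 208.3, 27.5, 39.0] [0.694 0.004 0.056]
jar 0.59 [403.0, 188.7, 32.5, 41.7] [0.773 0.2   0.067]
jar 0.34 [374.9, 172.8, 17.1, 12.2] [0.616 0.234 0.054]
jar 0.19 [242.7, 232.8, 35.5, 21.6] [ 0.603 -0.188  0.052]
vial 0.63 [339.6, 189.9, 9.4, 19.9] [0.61  0.094 0.033]
cap_a 0.48 [254.8, 209.6, 10.7, 9.1] [ 0.49  -0.119  0.01 ]
cap_a 0.44 [156.0, 258.8, 15.2, 10.0] [ 0.474 -0.39   0.011]
tip_box 0.72 [395.9, 138.7, 46.2, 37.7] [0.612 0.399 0.041]
tip_box 0.55 [255.6, 209.6, 9.7, 11.1] [ 0.49  -0.118  0.01 ]
tag_rack 0.95 [245.3, 234.0, 24.8, 21.2] [ 0.603 -0.189  0.052]
```

View pics/s9.png

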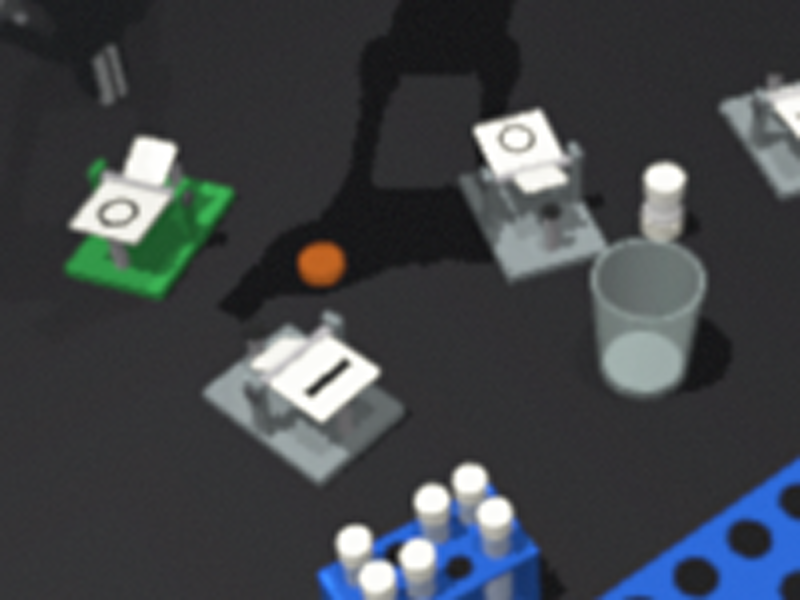

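The picture shows the bar face up and the plate flat to the back at about (325,378). The stand hasn't moved and the arm is clear, so I'm handing in.

```bash
python3 -c "
from rig import sign_off; print(sign_off())"
```

```text
the job is handed in; nothing more can be done
None
```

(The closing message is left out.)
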